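# Hang a resin sample in the curing cabinet and set its timer

## Task

Take the sample panel with the window out of the wire sorter, stand it on the cork mat and let go so that you can take it again the other way, by its two faces. Then hang it by its window on the hook in the narrow curing cabinet without bumping the cabinet's walls, and after that turn the timer's selector until its pointer clicks in at the big mark. Leave the other panels and the small amber bottle where they are.

Things in the scene. Friction and masses are not known exactly. Their poses are not given: they have to be found in the camera images.
- panel: Plywood sample panel standing upright: plate 10 thick (x), 45 wide (y), 160 tall (z), foot 28 (x) x 45 (y) x 8 high; both faces alike. A window 25 wide goes through it along x, from 80 to 110 above the underside; solid from 110 to 160. 0.10 to 0.20 kg, stands freely. Origin: centre of the foot's underside. The only panel with a window and the tallest of the three in the sorter.
- panel_eye (a point): Middle of the upper edge of the panel's window, 110 above its underside: the part that hangs on the hook.
- sorter: Fixed wooden base 134 (x) x 60 (y) x 8 high with four hoops of 6 mm wire at x = -60, -20, 20, 60, each 42 wide (y), tops 150 above the table. The panels stand on the base in the bays between (x = -40, 0, 40, any order), faces 12 from the wires, so fingers fit only at a panel's narrow edges, 45 apart along y. Lift straight up. Origin: centre of its underside.
- mat: Fixed cork mat 150 x 150 x 3 high on the table; origin at the centre of its underside. The panel is stood here to change the grasp.
- cabinet: Fixed narrow curing cabinet, open at its front (its -x side, towards the robot) and at the top; floor plate 8 high. Origin on the table exactly below the hook's seat; x points inwards to the back, y to its left, z up.
- bay_walls: The cabinet's two white side walls (inner faces at y = -40 and 40 of the cabinet, 6 thick, from x = -30 to 80) with tops 170 above the table, and the low amber back wall (inner face at x = 74, top 90 high) with a post 16 wide, 164 high, that carries the hook. Not to be bumped. Same origin and axes as the cabinet.
- hook: Fixed steel hook, a round bar 7 thick, axis 136.5 above the table, running from the cabinet's back post level towards the front (-x) to x = -12 at y = 0, then turned up: the tip (x = -18) rises to 148 above the table. Same origin and axes as the cabinet.
- hook_seat (a point): Top of the hook's level bar, 140 above the table, 18 behind the tip's front: where the upper edge of the window rests. A panel hung here has its underside 30 above the table and its faces across the cabinet's x.
- timer: Fixed grey timer box 160 (x) x 150 (y) x 70 high; origin at the centre of its underside, the selector on the middle of its top. Six white marks lie around the selector 54 from its axis, 36 degrees apart: five dots 6 across and one big mark.
- selector (a joint): Black selector turned about the vertical, 0 to 3.14 rad, growing clockwise seen from above; it clicks into a detent every 36 degrees (0.628 rad) at the marks, turning takes about 0.07 N m. At 0 the pointer points along the timer's +y, at 1.571 along its +x. Between detents it springs to the nearer one when let go.
- selector_grip (a point): On the selector's axis, 99 above the table, where to grip: an upright bar 14 thick, 50 long towards the pointer, top 111 above the table, on a disc 56 across whose top is 81 above the table. Its y axis points along the bar towards the pointer.
- pointer (a point): Where the selector's pointer (the end of the bar with a white line) points among the marks: 54 from the axis, on the mark circle, 73 above the table.
- big_mark: The big white round mark, 16 across, on the timer's top: the setting wanted. It lies at selector 1.257, 1.885 or 2.513 rad. Origin at its centre.
- blank_a: Solid panel without window in the sorter, 45 wide, 10 thick, 125 tall; stays there. Origin: underside.
- blank_b: Another solid panel like blank_a; stays in the sorter.
- hardener: Small amber bottle 48 across, 120 tall, standing near the cabinet; stays where it is. Origin: underside.
Things that resemble listed ones, but are neither listed nor needed, are in the scene too. Leave any red or turquoise look-alike of the panel alone.

How it is judged (in metres and radians):
On the way, in this order (a step that is already met when the one before it is completed fails the run):
1. the windowed panel stands upright on the cork mat, let go (x of panel in the frame of mat between -0.075 and 0.075 m and y of panel in the frame of mat between -0.075 and 0.075 m and height (world z) of panel below 0.008 m and angle between panel's own z axis and vertical below 0.1 rad and contact force between the fingers and panel below 0.1 N and contact force between panel and mat above 0.3 N), for 0.2 s.
2. the panel hangs by its window on the hook, let go (distance between panel_eye and hook_seat below 0.02 m and contact force between panel and hook above 0.3 N and angle between panel's own z axis and vertical below 0.2 rad and contact force between the fingers and panel below 0.1 N and linear speed of panel below 0.03 m/s), for 0.3 s.
3. the pointer is at the big mark and the selector is let go (horizontal distance between pointer and big_mark below 0.01 m and contact force between the fingers and timer below 0.1 N), for 0.3 s.
At the end, for the whole second after the job is handed in: The panel hangs at rest on the hook, the upper edge of its window within 20 mm of the hook's seat, less than 0.2 rad off upright, not held; the pointer is within 10 mm of the big mark's centre and still (all of step 2 and horizontal distance between pointer and big_mark below 0.01 m and velocity of joint selector between -0.1 and 0.1 rad/s); the robot touches nothing.
It fails at once if the cabinet's walls are bumped (more than 2 N) (contact force between any of the fingers, the arm, panel and bay_walls above 2 N).
It fails at once if another panel or the amber bottle is displaced by more than 30 mm (distance of any of blank_a, blank_b, hardener from where it was at the start of the episode above 0.03 m).
It also fails if it takes over 72 s, if anything falls off the work surface, if the arm or the gripper's body presses on something with over 40 N, if the wrist force passes 120 N, or if a joint passes its speed limit or range.

## Robot

A 6-joint arm with a two-finger parallel gripper is mounted at the origin on the work surface. World frame = base frame: x ahead of the robot, y to its left, z up, the work surface at z = 0. Lengths are in mm, angles in rad, forces in N, time in s.
With the tool pointing down it reaches from about 400 to 925 mm from the base axis. Payload 12.5 kg.
Tool frame: the origin (TCP) lies midway between the tips of the shut fingers; the grasp point (between the pads) lies 19 mm behind it (env.pinch_z is the z of the grasp point in the tool frame, in mm); z points along the fingers, y is the line along which they close (so a half turn about z gives the same grasp; the last joint's range is limited). The gripper opens to 95 mm and grips with 3 to 60 N. Pads are 20 mm wide; open, the fingers measure 119 mm over their backs; the gripper's body (75 mm by 180 mm) begins 59 mm behind the grasp point.
Start: joints at [-1.318, 0.491, 1.559, -0, 1.092, -0.106], TCP at [219.493, -585.209, 214.661] pointing down, gripper open.
Joint ranges: [-3.1, 3.1], [-0.84, 2.19], [0.05, 2.79], [-1.13, 4.28], [0.06, 2.93], [-2.69, 2.69]. Speed limits (rad/s): [2.22, 2.22, 2.79, 3.14, 3.14, 3.14].

## Interface

Orientations are given as [roll, pitch, yaw] about the fixed x, y, z axes, in that order (R = Rz(yaw) Ry(pitch) Rx(roll)).
In Python, from cell import env, eyes gives the robot as it stands.
- The arm moves only by the shell command python3 -m inch 'ROWS'. ROWS is JSON, a list of rows, each a list of 3 entries, a list of its own where there are three numbers: the shift along the tool's x, y, z in units of 60 mm (1.0 is 60 mm), then the turn about the tool's z in units of 5 degrees (1.0 is 5 degrees), then the closure, from -1 (fully open) to 1 (shut). In form: [[[tx, ty, tz], turn, claw], ...]. A call has exactly 10 rows; each row shifts and turns the commanded pose from where the row before left it, along the tool's axes as they then stand; what a row does not reach is not made up. A row lasts 1/8 s, in which the tool goes at most 62.5 mm and 10.7 degrees, less where a joint would pass 70% of its speed; a pose out of reach is approached as far as the arm can. A call is refused whole if a number of a shift passes 1 or a number of a turn 1, either way. A call with a gripper value outside its range is refused whole. The fingers move at their own pace and stop on an object; the grip force is fixed at half the most. Time passes only in rows, so rows that do not move let the fingers close, or fill a call up. It gives the time, the measured TCP pose, the force, the opening and the grip force at its end, in the units of the state.
- env.state(): the state, without advancing time (a new reading comes with each control period).
- eyes.read_camera(name): name is "side" or "top"; returns a dict with "pixels" (480x640x3 uint8, red, green, blue), "fx", "fy", "cx", "cy" (pixels), "extrinsics" (4x4, takes a point from world to camera coordinates). Camera axes: x right, y down, z forward; pixel columns grow to the right and rows downward; lengths in mm; the calibration is good to about 2 mm. A picture is of the moment at which its call begins. There is no depth.
- env.job_done(): hands the job in; it is judged then, once.
Trained networks look in a picture, given as the dict that the camera call returned (one of the last four; its "shot" number tells which), for a name from the list of things; names that differ only in an ending like _2 or _b are one class to them, and where a whole thing is asked for, a point or a joint stands for the part that bears it (a point fixed in the world has none). Each returns a list of dicts, best first, with "score" (0 to 1); they miss things now and then, are a little off and sometimes report something else, mostly with a low value. They report only what shows in the picture. A call takes as long as a camera call. They do not tell look-alikes from the thing itself.
- eyes.boxes_of(name, picture): "centre" ([row, column] in pixels, amid what is visible of it).
- eyes.cut_out(name, picture): "mask" (480x640 bool, what is visible of it) and "centre" ([row, column] in pixels, amid what is visible of it).
- eyes.spot_point(name, picture): "centre" ([row, column] in pixels: a listed point, or the origin of a listed thing).
The state is a dict: "t": time; "joints": joint angles; "qvel": joint speeds; "tau": joint torques, N m; "eef_pos": TCP position; "tcp_rot": TCP orientation; "ft_force": force on the tool from outside, world axes, zero at the start; "moment": the same for the moment, N m; "opening": opening from 0.0 (shut) to 1.0 (fully open); "grip_force": force on a finger pad.
Only numpy, scipy, OpenCV 4.12 (cv2) and the standard library are available. Lean on these libraries where they do the work, as an engineer would, in place of code of your own. Each camera call takes 0.05 s, during which the arm holds its last target. There are 200 camera calls.

## Working session

There is one attempt and no reset: what is moved stays moved. The work goes in short steps, Python scripts to look and compute and a shell command to move; the robot and the scene stay as the last step left them, time stands still between calls to the robot, and variables do not carry over. Pictures are saved under pics/ and viewed, at most 10 in all, crops included, and the job is handed in when it is done.

```bash
ls; mkdir -p pics; cat > h.py <<'E'
import numpy as np, cv2
from cell import env, eyes
def pix2z(p,rc,z):
    E=np.array(p["extrinsics"]);R,t=E[:3,:3],E[:3,3]
    d=R.T@np.array([(rc[1]-p["cx"])/p["fx"],(rc[0]-p["cy"])/p["fy"],1.]);c=-R.T@t
    return c+d*(z-c[2])/d[2]
def proj(p,X):
    E=np.array(p["extrinsics"]);q=E[:3,:3]@np.array(X,float)+E[:3,3]
    return [p["cy"]+p["fy"]*q[1]/q[2],p["cx"]+p["fx"]*q[0]/q[2]]
def tri(pa,a,pb,b):
    A=[];B=[]
    for p,rc in((pa,a),(pb,b)):
        E=np.array(p["extrinsics"]);u=(rc[1]-p["cx"])/p["fx"];v=(rc[0]-p["cy"])/p["fy"]
        for k,w in((0,u),(1,v)):
            A.append(E[k,:3]-w*E[2,:3]);B.append(w*E[2,3]-E[k,3])
    return np.linalg.lstsq(np.array(A),np.array(B),rcond=None)[0]
def save(p,n,crop=None,s=1):
    im=p["pixels"][:,:,::-1]
    if crop: r0,r1,c0,c1=crop; im=im[r0:r1,c0:c1]
    cv2.imwrite("pics/"+n,cv2.resize(im,None,fx=s,fy=s,interpolation=cv2.INTER_CUBIC))
E
python3 - <<'E'
from h import *
np.set_printoptions(precision=1,suppress=True)
P={n:eyes.read_camera(n) for n in("side","top")}
for n,p in P.items():
    save(p,n+"0.png"); np.save("pics/"+n+".npy",p,allow_pickle=True)
    E=np.array(p["extrinsics"]);print(n,-E[:3,:3].T@E[:3,3],E[2,:3],p["fx"])
z=dict(panel=8,panel_eye=118,sorter=0,mat=0,cabinet=0,hook_seat=140,timer=0,selector_grip=99,pointer=73,big_mark=70,blank_a=8,hardener=0,hook=140)
for k in z:
    for n,p in P.items():
        print(k,n,[(round(d["score"],2),np.round(d["centre"],1).tolist(),pix2z(p,d["centre"],z[k])[:2].round(0).tolist()) for d in eyes.spot_point(k,p)[:4]])
print(env.state())
E
```

```text
pics
side [ 537.6 -777.2  779.6] [ 0.   0.8 -0.6] 518.1895540737917
top [ 400.2   70.  1085.8] [ 0.2 -0.  -1. ] 511.9180835617452
panel side [(0.87, [188.6, 310.8], [557.0, 444.0]), (0.83, [233.8, 304.3], [535.0, 238.0]), (0.53, [207.7, 299.8], [525.0, 352.0]), (0.52, [270.5, 278.4], [475.0, 104.0])]
panel top [(0.86, [247.7, 144.2], [552.0, 446.0]), (0.82, [251.7, 235.0], [545.0, 253.0])]
panel_eye side [(0.68, [193.9, 306.3], [543.0, 248.0]), (0.6, [168.9, 292.0], [509.0, 365.0]), (0.55, [151.2, 307.4], [550.0, 456.0])]
panel_eye top [(0.85, [236.7, 117.3], [557.0, 460.0]), (0.8, [257.9, 173.3], [517.0, 351.0]), (0.58, [245.3, 228.0], [542.0, 248.0]), (0.35, [255.0, 506.7], [528.0, -284.0])]
sorter side []
sorter top [(0.58, [264.8, 189.1], [517.0, 351.0])]
mat side [(0.63, [269.9, 278.3], [474.0, 115.0]), (0.19, [294.7, 354.6], [640.0, 27.0])]
mat top [(0.81, [291.9, 300.0], [461.0, 114.0]), (0.57, [209.0, 334.5], [641.0, 42.0])]
cabinet side [(0.91, [293.0, 353.8], [639.0, 32.0])]
cabinet top [(0.55, [208.0, 334.0], [643.0, 43.0])]
hook_seat side [(0.42, [240.0, 356.1], [639.0, 3
[... 616 characters left out ...]
282.0], [478.0, 356.0])]
blank_a top [(0.83, [286.1, 185.2], [471.0, 355.0]), (0.71, [245.4, 186.7], [557.0, 356.0]), (0.32, [255.9, 505.0], [541.0, -321.0])]
hardener side [(0.56, [375.7, 379.8], [666.0, -187.0])]
hardener top [(0.75, [197.1, 440.1], [670.0, -188.0])]
hook side []
hook top [(0.59, [208.4, 336.0], [611.0, 43.0])]
{'t': 1.4, 'joints': array([-1.3,  0.5,  1.6, -0. ,  1.1, -0.1]), 'qvel': array([-0.,  0., -0.,  0., -0., -0.]), 'tau': array([  0. , -61.2, -25.8,   0.1,   0. ,   0. ]), 'eef_pos': array([ 219.5, -585.2,  214.7]), 'tcp_rot': array([3.1, 0. , 0.4]), 'ft_force': array([ 0.7,  0.1, -0.3]), 'moment': array([0., 0., 0.]), 'grip_force': 0.0, 'opening': 0.997173174898043}
```

View pics/side0.png

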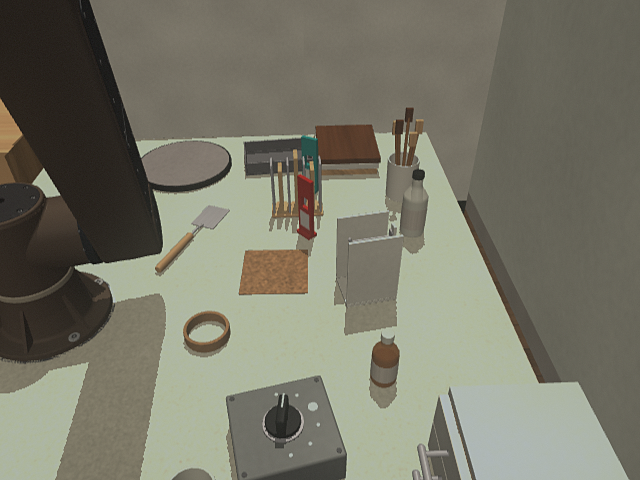

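View pics/top0.png

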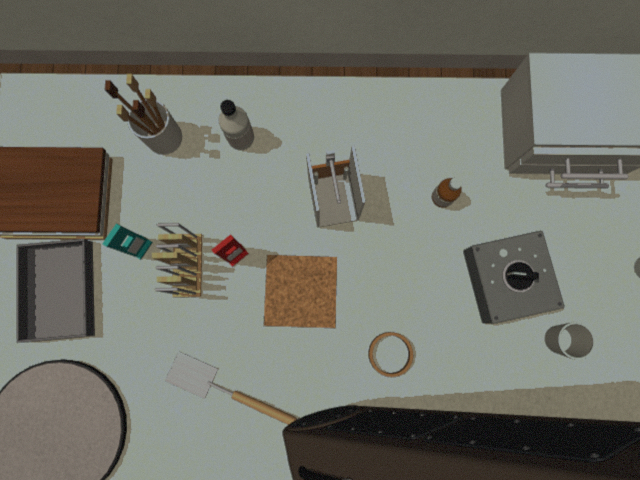

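The top view shows the sorter at about (180,258), the red look-alike at (230,250), the turquoise one at (128,241), the mat at (300,291), the cabinet at (335,190), the timer at (515,275) and the amber bottle at (447,192). There are three candidates for the windowed panel: side (306,207) is red, side (310,160) is turquoise, and side (295,180) is wooden, the tallest in the sorter and in its middle bay. The wooden one fits the description, so I'll check it enlarged.

```bash
python3 - <<'E'
from h import *
P={n:np.load(f"pics/{n}.npy",allow_pickle=True).item() for n in("side","top")}
def c(n,r,c,h,w,s): return cv2.resize(P[n]["pixels"][r:r+h,c:c+w,::-1],(w*s,h*s),interpolation=cv2.INTER_CUBIC)
a=np.hstack([c("side",135,260,100,80,5),c("top",215,145,100,80,5)])
cv2.imwrite("pics/c1.png",a)
a=np.hstack([c("top",140,295,100,70,5),c("top",220,455,100,85,5)])
cv2.imwrite("pics/c2.png",a[:, :800])
E
```

```text
(no output)
```

View pics/c1.png

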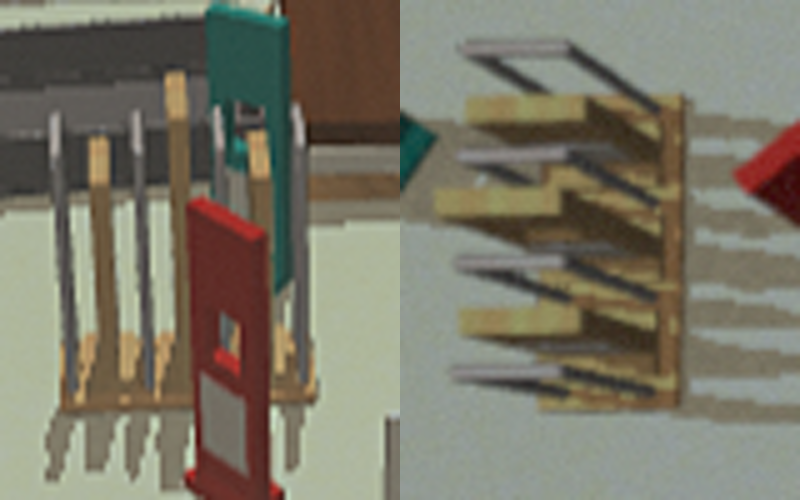

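View pics/c2.png

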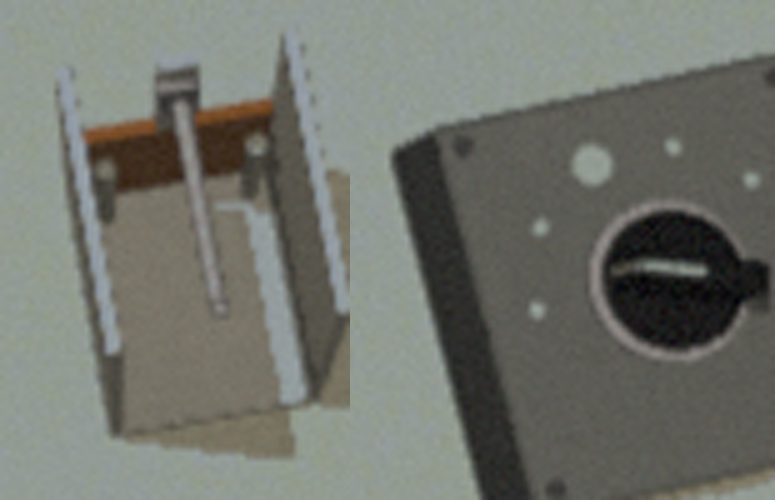

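The crop confirms that the sorter's middle wooden panel, at crop (177,80), is the tallest and that the red and turquoise ones are outside the sorter. In the second crop the big mark is the third mark clockwise from the left (592,165), so 1.257 rad, and the pointer points left. Next I'll work out poses.

```bash
python3 - <<'E'
from h import *
np.set_printoptions(precision=1,suppress=True)
P={n:np.load(f"pics/{n}.npy",allow_pickle=True).item() for n in("side","top")}
T,S=P["top"],P["side"]
def q(u,v,c0,r0): return [r0+(v+.5)/5-.5,c0+(u+.5)/5-.5]
cab=lambda u,v,z: pix2z(T,q(u,v,295,140),z)[:2]
tm=lambda u,v,z: pix2z(T,q(u-350,v,455,220),z)[:2]
so=lambda u,v,z: pix2z(T,q(u-400,v,145,215),z)[:2]
ang=lambda d: np.degrees(np.arctan2(d[1],d[0]))
lb,lf,rb,rf=[cab(*a,170) for a in((65,68),(112,350),(290,35),(345,310))]
print("walls",lb,lf,rb,rf,"yaw",ang(lb-lf),ang(rb-rf),"len",np.linalg.norm(lb-lf),np.linalg.norm(rb-rf),"w",np.linalg.norm(lb-rb))
th=np.radians((ang(lb-lf)+ang(rb-rf))/2);X=np.array([np.cos(th),np.sin(th)])
print("origin est",(lb+lf+rb+rf)/4-25*X)
ht,hr=cab(220,303,148),cab(178,100,140);print("hook tip",ht,"root",hr,ang(hr-ht),"seat from tip",ht+X*16.5)
m=np.array([tm(*a,70) for a in((537,310),(540,227),(592,165),(673,147),(751,180))])
A=np.c_[2*m,np.ones(5)];s=np.linalg.lstsq(A,(m**2).sum(1),rcond=None)[0];c=s[:2]
print("marks",m,"centre",c,"r",np.linalg.norm(m-c,axis=1),[ang(x-c) for x in m])
print("white line",tm(612,270,111),tm(705,270,111))
print("panel top",so(498,202,168),[so(*a,168) for a in((436,202),(560,202))])
print("wires",[so(*a,147) for a in((460,47),(570,47),(456,155),(568,157),(455,263),(565,262),(452,373),(565,376))])
print("tri top",tri(T,q(98,202,145,215),S,q(177,78,260,135)))
print("blank tops",so(528,108,133),so(522,321,133))
for n,p in P.items():
  for k in("mat","hook"):
    d=eyes.cut_out(k,p) if 0 else []
E
```

```text
walls [709.   96.7] [601.9  78.2] [722.7  13. ] [617.7  -7.1] yaw 9.837247910503924 10.84544449766881 len 108.68411782985824 106.83396395758511 w 84.85620286732012
origin est [638.2  40.7]
hook tip [625.2  38. ] root [706.8  54.1] 11.178248901207652 seat from tip [641.4  40.9]
marks [[ 481.  -270.1]
 [ 514.2 -272.7]
 [ 539.3 -294.6]
 [ 546.9 -327.5]
 [ 533.8 -358.2]] centre [ 493.2 -322.6] r [53.9 54.1 53.9 53.9 54. ] [np.float64(103.11449389226384), np.float64(67.22788113560267), np.float64(31.197247531899), np.float64(-5.296818898218476), np.float64(-41.23400858339163)]
white line [ 493.3 -285.7] [ 493.6 -321.3]
panel top [516.1 353.1] [array([515.9, 375.4]), array([516.3, 330.7])]
wires [array([576.8, 377. ]), array([577.2, 336. ]), array([536.1, 376.1]), array([535.8, 334.6]), array([496. , 374.1]), array([496.7, 333.7]), array([455.6, 372.8]), array([454.9, 331.5])]
tri top [516.8 350.3 177.8]
blank tops [556.3 354.6] [476.  352.5]
```

```bash
cat >> h.py <<'E'
def go(*tg):
    "print tool-axis steps (60 mm, 5 deg) from measured pose through targets (x,y,z,yawdeg); each leg in axes before its turn"
    s=env.state();p=np.array(s["eef_pos"]);rot=s["tcp_rot"];yaw=rot[2]
    print("t",round(s["t"],2),"pos",p.round(1),"rot deg",np.degrees(rot).round(2),"F",np.round(s["ft_force"],1),"open",round(s["opening"],3),"q",np.round(s["joints"],2))
    for t in tg:
        d=np.array(t[:3])-p;c,n=np.cos(yaw),np.sin(yaw)
        tool=np.array([c*d[0]+n*d[1],n*d[0]-c*d[1],-d[2]])/60
        dy=(t[3]-np.degrees(yaw)+180)%360-180
        print(" ->",t,"shift",tool.round(3),"turn units",round(-dy/5,2));p=np.array(t[:3],float);yaw=np.radians(t[3])
E
python3 - <<'E'
from h import *
go((470,-250,260,20.5),(516.5,352,260,2),(516.5,352,138,2))
E
```

```text
t 1.4 pos [ 219.5 -585.2  214.7] rot deg [179.99   0.    20.56] F [ 0.7  0.1 -0.3] open 0.997 q [-1.32  0.49  1.56 -0.    1.09 -0.11]
 -> (470, -250, 260, 20.5) shift [ 5.871 -3.765 -0.756] turn units 0.01
 -> (516.5, 352, 260, 2) shift [ 4.24  -9.127 -0.   ] turn units 3.7
 -> (516.5, 352, 138, 2) shift [0.    0.    2.033] turn units -0.0
```

```bash
python3 -m inch '[[[0.59,-0.38,-0.08],0,-1],[[0.59,-0.38,-0.08],0,-1],[[0.59,-0.38,-0.08],0,-1],[[0.59,-0.38,-0.08],0,-1],[[0.59,-0.38,-0.08],0,-1],[[0.59,-0.38,-0.08],0,-1],[[0.59,-0.38,-0.08],0,-1],[[0.59,-0.38,-0.08],0,-1],[[0.59,-0.38,-0.08],0,-1],[[0.59,-0.38,-0.08],0,-1]]'
python3 -m inch '[[[0.42,-0.9,0],0,-1],[[0.42,-0.9,0],0,-1],[[0.42,-0.9,0],0,-1],[[0.42,-0.9,0],0,-1],[[0.42,-0.9,0],0,-1],[[0.42,-0.9,0],0,-1],[[0.42,-0.9,0],0,-1],[[0.42,-0.9,0],0,-1],[[0.42,-0.9,0],0,-1],[[0.42,-0.9,0],0,-1]]'
python3 -c "
from h import *
p=eyes.read_camera('top');save(p,'top1.png',(220,320,440,590),5)
print([(k,round(d['score'],2),np.round(d['centre'],1),pix2z(p,d['centre'],z)[:2].round(1)) for k,z in(('pointer',73),('selector_grip',99),('big_mark',70)) for d in eyes.spot_point(k,p)[:2]])
go((516.5,352,260,2),(516.5,352,135,2))"
```

```text
t: 2.65
eef_pos: [471.6, -246.3, 263.0]
tcp_rot: [3.141, -0.0, 0.359]
ft_force: [0.2, -1.0, 0.2]
opening: 1.002
grip_force: 0.0
t: 3.9
eef_pos: [517.1, 348.8, 262.7]
tcp_rot: [3.141, -0.0, 0.359]
ft_force: [0.6, -0.4, 0.6]
opening: 0.997
grip_force: 0.0
[('selector_grip', 0.85, array([273.9, 522.6]), array([ 494.1, -320.3])), ('big_mark', 0.64, array([253.1, 506.5]), array([ 538.4, -301.6]))]
t 4.1 pos [516.8 347.4 262. ] rot deg [1.7998e+02 5.0000e-02 2.0670e+01] F [ 0.8 -0.1  0.1] open 0.999 q [ 0.49  0.45  1.5  -0.    1.19  1.7 ]
 -> (516.5, 352, 260, 2) shift [ 0.023 -0.074  0.034] turn units 3.73
 -> (516.5, 352, 135, 2) shift [0.    0.    2.083] turn units -0.0
```

```bash
python3 -m inch '[[[0.02,-0.08,0],1,-1],[[0,0,0],1,-1],[[0,0,0],1,-1],[[0,0,0.3],0.73,-1],[[0,0,0.4],0,-1],[[0,0,0.4],0,-1],[[0,0,0.4],0,-1],[[0,0,0.4],0,-1],[[0,0,0.3],0,-1],[[0,0,0],0,-1]]'
python3 -c "
from h import *
p=eyes.read_camera('side');q=eyes.read_camera('top');save(p,'side2.png',(125,235,250,370),5);
go((516.5,352,260,2))"
```

```text
t: 5.35
eef_pos: [516.5, 350.6, 129.8]
tcp_rot: [3.141, 0.002, 0.032]
ft_force: [0.6, -0.2, 1.5]
opening: 1.004
grip_force: 0.0
t 5.45 pos [517.1 351.4 131.3] rot deg [-1.7999e+02 -4.0000e-02  1.8800e+00] F [0.2 0.9 0.8] open 1.001 q [ 0.49  0.58  1.65 -0.    0.92  2.03]
 -> (516.5, 352, 260, 2) shift [-0.009 -0.011 -2.145] turn units -0.02
```

View pics/side2.png

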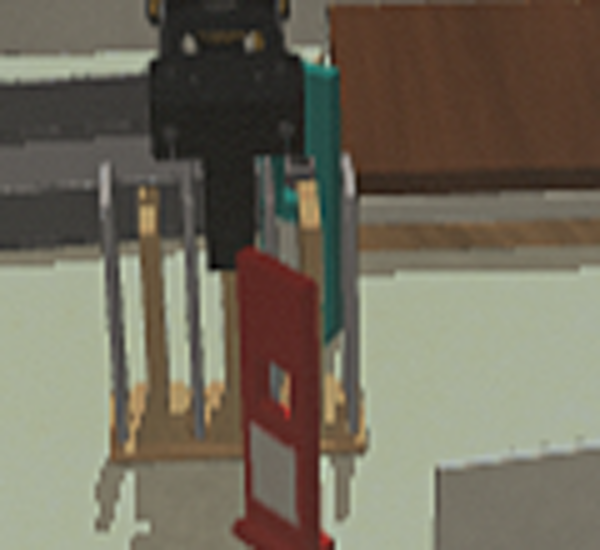

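View pics/top1.png

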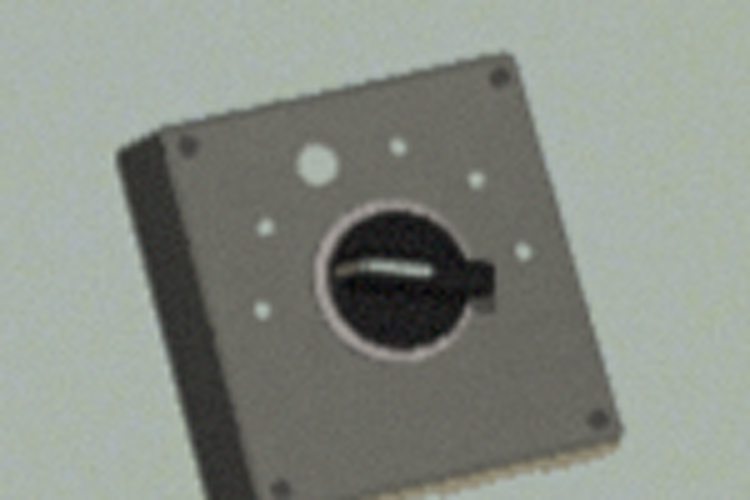

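The side crop shows the gripper astride the middle wooden panel. In the top crop the white line runs left from (430,270) to (365,265), so the bar's yaw is about 86°. Closing and lifting.

```bash
python3 -m inch '[[[0,0,0],0,1],[[0,0,0],0,1],[[0,0,0],0,1],[[0,0,0],0,1],[[0,0,0],0,1],[[0,0,0],0,1],[[0,0,0],0,1],[[0,0,0],0,1],[[0,0,-0.05],0,1],[[0,0,-0.1],0,1]]'
python3 -m inch '[[[0,0,-0.2],0,1],[[0,0,-0.3],0,1],[[0,0,-0.4],0,1],[[0,0,-0.4],0,1],[[0,0,-0.4],0,1],[[0,0,-0.4],0,1],[[0,0,-0.3],0,1],[[0,0,-0.2],0,1],[[0,0,0],0,1],[[0,0,0],0,1]]'
python3 -c "
from h import *
p=eyes.read_camera('top');q=eyes.read_camera('side')
for k in('mat',):
  for n,c in(('top',p),('side',q)):
    m=eyes.cut_out(k,c)[0]['mask'].astype(np.uint8);cs=max(cv2.findContours(m,0,2)[0],key=cv2.contourArea)
    b=cv2.boxPoints(cv2.minAreaRect(cs));print(n,[pix2z(c,(r,cc),3)[:2].round(0).tolist() for cc,r in b])
go((461,112,285,10.3),(461,112,150,10.3))"
```

```text
t: 6.7
eef_pos: [516.6, 351.5, 139.7]
tcp_rot: [3.141, 0.0, 0.033]
ft_force: [-1.0, -0.1, -1.7]
opening: 0.472
grip_force: 29.9
t: 7.95
eef_pos: [516.4, 351.5, 294.9]
tcp_rot: [3.141, 0.001, 0.033]
ft_force: [-0.2, 0.7, -2.1]
opening: 0.471
grip_force: 29.9
top [[539.0, 192.0], [540.0, 38.0], [389.0, 37.0], [388.0, 188.0]]
side [[376.0, 189.0], [543.0, 188.0], [542.0, 36.0], [391.0, 37.0]]
t 8.15 pos [516.6 351.5 295. ] rot deg [1.7997e+02 5.0000e-02 1.9000e+00] F [ 0.1  0.7 -2. ] open 0.468 q [ 0.49  0.43  1.45 -0.    1.27  2.03]
 -> (461, 112, 285, 10.3) shift [-1.058  3.959  0.167] turn units -1.68
 -> (461, 112, 150, 10.3) shift [0.   0.   2.25] turn units -0.0
```

```bash
python3 -m inch '[[[-0.06,0.2,0],0,1],[[-0.12,0.4,0],0,1],[[-0.12,0.5,0],0,1],[[-0.12,0.5,0],0,1],[[-0.12,0.5,0],0,1],[[-0.12,0.5,0],0,1],[[-0.12,0.5,0],0,1],[[-0.12,0.45,0],0,1],[[-0.1,0.3,0],0,1],[[-0.06,0.1,0],0,1]]'
python3 -m inch '[[[0,0,0.2],-0.84,1],[[0,0,0.4],-0.84,1],[[0,0,0.4],0,1],[[0,0,0.4],0,1],[[0,0,0.4],0,1],[[0,0,0.3],0,1],[[0,0,0.2],0,1],[[0,0,0.1],0,1],[[0,0,0],0,1],[[0,0,0],0,1]]'
python3 -c "
from h import *
go((464,113,126,10.3))"
```

```text
t: 9.4
eef_pos: [460.6, 111.8, 295.7]
tcp_rot: [3.142, -0.0, 0.032]
ft_force: [-0.1, 0.7, -0.5]
opening: 0.469
grip_force: 29.9
t: 10.65
eef_pos: [461.2, 112.7, 152.1]
tcp_rot: [3.141, -0.001, 0.18]
ft_force: [0.2, -0.3, -1.1]
opening: 0.469
grip_force: 29.9
t 10.65 pos [461.2 112.7 152.1] rot deg [ 1.7999e+02 -5.0000e-02  1.0310e+01] F [ 0.2 -0.3 -1.1] open 0.469 q [ 0.1   0.37  1.99 -0.    0.79  1.49]
 -> (464, 113, 126, 10.3) shift [0.046 0.003 0.435] turn units 0.0
```

```bash
python3 -m inch '[[[0,0,0.1],0,1],[[0,0,0.1],0,1],[[0,0,0.1],0,1],[[0,0,0.06],0,1],[[0,0,0.04],0,1],[[0,0,0.03],0,1],[[0,0,0],0,1],[[0,0,0],0,1],[[0,0,0],0,1],[[0,0,0],0,1]]'
python3 -c "
from h import *
go((464,113,126,10.3))"
```

```text
t: 11.9
eef_pos: [461.0, 112.6, 125.9]
tcp_rot: [3.141, -0.0, 0.18]
ft_force: [-0.0, -0.1, -2.1]
opening: 0.469
grip_force: 29.9
t 11.9 pos [461.  112.6 125.9] rot deg [ 1.7999e+02 -1.0000e-02  1.0310e+01] F [-0.  -0.1 -2.1] open 0.469 q [ 0.1   0.41  2.02 -0.    0.72  1.49]
 -> (464, 113, 126, 10.3) shift [ 0.05   0.002 -0.002] turn units 0.0
```

```bash
python3 -m inch '[[[0,0,0.01],0,1],[[0,0,0.01],0,1],[[0,0,0.01],0,1],[[0,0,0],0,1],[[0,0,0],0,1],[[0,0,0],0,1],[[0,0,0],0,1],[[0,0,0],0,1],[[0,0,0],0,1],[[0,0,0],0,1]]'
python3 -c "
from h import *
go((464,113,126,10.3))"
```

```text
t: 13.15
eef_pos: [461.6, 113.1, 125.2]
tcp_rot: [-3.141, -0.002, 0.18]
ft_force: [-3.9, 3.1, 15.9]
opening: 0.479
grip_force: 30.0
t 13.15 pos [461.6 113.1 125.2] rot deg [-1.7998e+02 -1.4000e-01  1.0300e+01] F [-3.9  3.1 15.9] open 0.479 q [0.1  0.41 2.02 0.   0.71 1.49]
 -> (464, 113, 126, 10.3) shift [ 0.039  0.008 -0.013] turn units -0.0
```

```bash
python3 -m inch '[[[0,0,-0.01],0,1],[[0,0,0],0,1],[[0,0,0],0,-0.4],[[0,0,0],0,-0.8],[[0,0,0],0,-0.8],[[0,0,0],0,-0.8],[[0,0,0],0,-0.8],[[0,0,0],0,-0.8],[[0,0,0],0,-0.8],[[0,0,0],0,-0.8]]'
python3 -m inch '[[[0,0,-0.1],0,-0.8],[[0,0,-0.2],0,-0.8],[[0,0,-0.4],0,-0.8],[[0,0,-0.4],0,-0.8],[[0,0,-0.3],0,-0.8],[[0,0,0],-1,-0.8],[[0,0,0],-1,-0.8],[[0,0,0],-1,-0.8],[[0,0,0],-1,-0.8],[[0,0,0],-1,-0.8]]'
python3 -m inch '[[[0,0,0],-1,-0.8],[[0,0,0],-1,-0.8],[[0,0,0],-1,-0.8],[[0,0,0],-1,-0.8],[[0,0,0],-1,-0.8],[[0,0,0],-1,-0.8],[[0,0,0],-1,-0.8],[[0,0,0],-1,-0.8],[[0,0,0],-1,-0.8],[[0,0,0],-1,-0.8]]'
python3 -m inch '[[[0,0,0],-1,-0.8],[[0,0,0],-1,-0.8],[[0,0,0],-1,-0.8],[[0,0,0],0,-0.8],[[0,0,0],0,-0.8],[[0,0,0],0,-0.8],[[0,0,0],0,-0.8],[[0,0,0],0,-0.8],[[0,0,0],0,-0.8],[[0,0,0],0,-0.8]]'
python3 -c "
from h import *
p=eyes.read_camera('side')
im=p['pixels'];save(p,'side3.png',(150,310,210,430),3)
go((461,113,130,100.3))"
```

```text
t: 14.4
eef_pos: [461.0, 112.6, 124.6]
tcp_rot: [3.141, -0.0, 0.18]
ft_force: [-1.5, -0.4, 0.5]
opening: 0.902
grip_force: 0.0
t: 15.65
eef_pos: [461.0, 112.6, 209.5]
tcp_rot: [3.141, -0.001, 0.619]
ft_force: [-0.1, -0.2, -0.3]
opening: 0.895
grip_force: 0.0
t: 16.9
eef_pos: [461.0, 112.6, 209.5]
tcp_rot: [3.141, -0.0, 1.492]
ft_force: [-0.0, 1.0, 0.2]
opening: 0.901
grip_force: 0.0
t: 18.15
eef_pos: [461.0, 112.6, 208.6]
tcp_rot: [-3.142, 0.0, 1.751]
ft_force: [-1.1, -0.2, 0.3]
opening: 0.899
grip_force: 0.0
t 18.2 pos [461.  112.6 208.6] rot deg [180.     0.   100.31] F [0.  0.4 0.1] open 0.899 q [ 0.1   0.29  1.92 -0.    0.93 -0.08]
 -> (461, 113, 130, 100.3) shift [6.00e-03 1.00e-03 1.31e+00] turn units 0.0
```

View pics/side3.png

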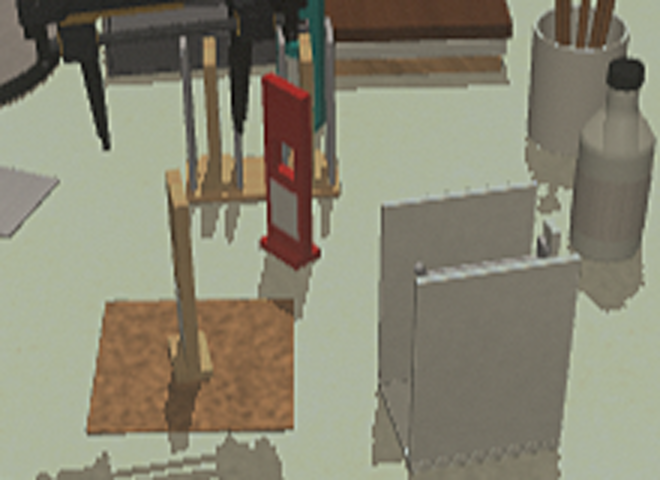

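The side crop shows the panel upright on the mat at (185,280), with the gripper above it, open and clear. Taking it by its faces.

```bash
python3 -m inch '[[[0,0,0.3],0,-0.8],[[0,0,0.4],0,-0.8],[[0,0,0.3],0,-0.8],[[0,0,0.2],0,-0.8],[[0,0,0.1],0,-0.8],[[0,0,0.02],0,-0.8],[[0,0,0],0,0],[[0,0,0],0,1],[[0,0,0],0,1],[[0,0,0],0,1]]'
python3 -m inch '[[[0,0,0],0,1],[[0,0,0],0,1],[[0,0,0],0,1],[[0,0,0],0,1],[[0,0,0],0,1],[[0,0,0],0,1],[[0,0,0],0,1],[[0,0,0],0,1],[[0,0,0],0,1],[[0,0,0],0,1]]'
python3 -c "
from h import *
p=eyes.read_camera('top')
c,s=np.cos(np.radians(10.3)),np.sin(np.radians(10.3))
f=lambda x,z:(640+c*x,40.7+s*x,z,100.3)
go(f(-100,172.5),f(4,172.5),f(4,157))"
```

```text
t: 19.45
eef_pos: [461.0, 112.6, 129.5]
tcp_rot: [3.141, 0.0, 1.751]
ft_force: [0.3, 0.7, 0.0]
opening: 0.535
grip_force: 0.0
t: 20.7
eef_pos: [461.0, 112.6, 129.4]
tcp_rot: [3.142, 0.0, 1.751]
ft_force: [0.1, 0.6, -0.1]
opening: 0.102
grip_force: 30.0
t 20.75 pos [460.9 112.6 129.4] rot deg [-1.8000e+02  1.0000e-02  1.0031e+02] F [ 0.7 -0.4 -0.5] open 0.104 q [ 0.1   0.4   2.01 -0.    0.73 -0.08]
 -> (np.float64(541.6114962066458), np.float64(22.819778488365042), 172.5, 100.3) shift [-1.713  1.055 -0.719] turn units 0.0
 -> (np.float64(643.9355401517341), np.float64(41.4152088604654), 172.5, 100.3) shift [ 0.     1.733 -0.   ] turn units -0.0
 -> (np.float64(643.9355401517341), np.float64(41.4152088604654), 157, 100.3) shift [0.    0.    0.258] turn units -0.0
```

```bash
python3 -m inch '[[[0,0,-0.1],0,1],[[0,0,-0.2],0,1],[[-0.1,0.07,-0.2],0,1],[[-0.25,0.15,-0.22],0,1],[[-0.3,0.2,0],0,1],[[-0.35,0.2,0],0,1],[[-0.3,0.2,0],0,1],[[-0.25,0.15,0],0,1],[[-0.16,0.09,0],0,1],[[0,0,0],0,1]]'
python3 -c "
from h import *
p=eyes.read_camera('top');q=eyes.read_camera('side')
save(q,'side4.png',(190,310,300,420),6)
for n,x in(('top',p),('side',q)):
  for k in('panel_eye','hook_seat','hook','cabinet'):
    print(n,k,[(round(d['score'],2),np.round(d['centre'],1)) for d in eyes.spot_point(k,x)[:3]])
c,s=np.cos(np.radians(10.3)),np.sin(np.radians(10.3))
f=lambda x,z:(640+c*x,40.7+s*x,z,100.3)
print('proj tip,seat,eye(side)',[np.round(proj(q,a),1) for a in ((640-15*c,40.7-15*s,148),(640,40.7,140),(541.6,22.8,156))])
go(f(-100,172),f(4,172),f(4,156.4))"
```

```text
t: 22.0
eef_pos: [542.1, 22.6, 172.4]
tcp_rot: [-3.141, -0.0, 1.75]
ft_force: [-0.3, -1.0, -1.1]
opening: 0.104
grip_force: 30.0
top panel_eye [(0.71, array([249.2, 225.3])), (0.57, array([238.2, 121.9]))]
top hook_seat [(0.51, array([246.2, 184.1]))]
top hook []
top cabinet [(0.66, array([210.3, 336. ]))]
side panel_eye [(0.81, array([241.8, 306.1])), (0.67, array([196.6, 305.4]))]
side hook_seat [(0.67, array([238.2, 355.4]))]
side hook [(0.51, array([448.6, 283.8]))]
side cabinet [(0.82, array([291.5, 353.4])), (0.63, array([268.6, 275.3]))]
proj tip,seat,eye(side) [array([237.3, 349.3]), array([239.4, 356.5]), array([240. , 307.5])]
t 22.5 pos [541.8  23.2 172.7] rot deg [1.7999e+02 1.0000e-02 1.0032e+02] F [-0.5 -0.8 -1.4] open 0.102 q [-0.08  0.42  1.81 -0.    0.91 -0.26]
 -> (np.float64(541.6114962066458), np.float64(22.819778488365042), 172, 100.3) shift [-0.006 -0.005  0.012] turn units 0.0
 -> (np.float64(643.9355401517341), np.float64(41.4152088604654), 172, 100.3) shift [ 0.     1.733 -0.   ] turn units -0.0
 -> (np.float64(643.9355401517341), np.float64(41.4152088604654), 156.4, 100.3) shift [0.   0.   0.26] turn units -0.0
```

View pics/side4.png

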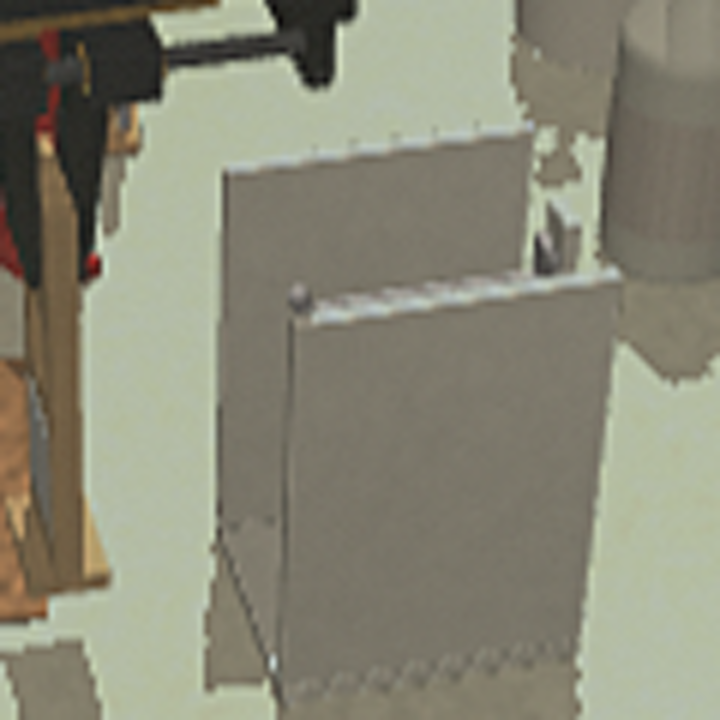

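The side crop shows the panel held upright, left of the cabinet, and the hook tip at crop (298,292), within about 1 px of the projected tip. Moving in level.

```bash
python3 -m inch '[[[0,0.1,0],0,1],[[0,0.2,0],0,1],[[0,0.25,0],0,1],[[0,0.25,0],0,1],[[0,0.2,0],0,1],[[0,0.2,0],0,1],[[0,0.2,0],0,1],[[0,0.2,0],0,1],[[0,0.13,0],0,1],[[0,0,0],0,1]]'
python3 -c "
from h import *
c,s=np.cos(np.radians(10.3)),np.sin(np.radians(10.3))
f=lambda x,z:(640+c*x,40.7+s*x,z,100.3)
p=eyes.read_camera('top');save(p,'top5.png',(130,240,285,395),5)
go(f(4,172),f(4,156.4))"
```

```text
t: 23.75
eef_pos: [644.3, 41.7, 172.4]
tcp_rot: [-3.141, 0.0, 1.751]
ft_force: [-0.1, -0.3, -1.6]
opening: 0.104
grip_force: 30.0
t 23.8 pos [644.   41.6 172.4] rot deg [-179.97    0.    100.31] F [-0.8 -0.6 -1.3] open 0.102 q [-0.04  0.56  1.55 -0.    1.03 -0.22]
 -> (np.float64(643.9355401517341), np.float64(41.4152088604654), 172, 100.3) shift [-0.003 -0.001  0.007] turn units 0.0
 -> (np.float64(643.9355401517341), np.float64(41.4152088604654), 156.4, 100.3) shift [0.   0.   0.26] turn units -0.0
```

No contact force. Lowering gently.

```bash
python3 -m inch '[[[0,0,0.05],0,1],[[0,0,0.05],0,1],[[0,0,0.05],0,1],[[0,0,0.04],0,1],[[0,0,0.03],0,1],[[0,0,0.01],0,1],[[0,0,0],0,1],[[0,0,0],0,1],[[0,0,0],0,1],[[0,0,0],0,1]]'
python3 -c "
from h import *
go((644,41.5,156.4,100.3))"
```

```text
t: 25.05
eef_pos: [644.1, 41.6, 158.8]
tcp_rot: [3.142, 0.0, 1.751]
ft_force: [0.1, 0.3, -1.2]
opening: 0.105
grip_force: 30.0
t 25.05 pos [644.1  41.6 158.8] rot deg [1.8000e+02 1.0000e-02 1.0031e+02] F [ 0.1  0.3 -1.2] open 0.105 q [-0.04  0.58  1.57 -0.    1.   -0.22]
 -> (644, 41.5, 156.4, 100.3) shift [-0.002 -0.001  0.041] turn units 0.0
```

```bash
python3 -m inch '[[[0,0,0.01],0,1],[[0,0,0.01],0,1],[[0,0,0.01],0,1],[[0,0,0.01],0,1],[[0,0,0],0,1],[[0,0,0],0,1],[[0,0,0],0,1],[[0,0,0],0,1],[[0,0,0],0,1],[[0,0,0],0,1]]'
python3 -c "
from h import *
go((644,41.5,156.4,100.3))"
```

```text
t: 26.3
eef_pos: [644.0, 41.6, 156.4]
tcp_rot: [-3.142, 0.0, 1.751]
ft_force: [0.9, 0.4, -0.9]
opening: 0.101
grip_force: 30.0
t 26.3 pos [644.   41.6 156.4] rot deg [-180.      0.    100.31] F [ 0.9  0.4 -0.9] open 0.101 q [-0.04  0.58  1.57 -0.    1.   -0.22]
 -> (644, 41.5, 156.4, 100.3) shift [-0.002 -0.001 -0.   ] turn units 0.0
```

```bash
python3 -m inch '[[[0,0,0.01],0,1],[[0,0,0.01],0,1],[[0,0,0],0,1],[[0,0,0],0,1],[[0,0,0],0,1],[[0,0,0],0,1],[[0,0,0],0,1],[[0,0,0],0,1],[[0,0,0],0,1],[[0,0,0],0,1]]'
python3 -c "
from h import *
q=eyes.read_camera('side');p=eyes.read_camera('top');a=cv2.resize(q['pixels'][190:310,300:420,::-1],(400,400));b=cv2.resize(p['pixels'][130:240,285,None] if 0 else p['pixels'][130:240,285:395,::-1],(400,400));cv2.imwrite('pics/both6.png',np.hstack([a,b]))
go((644,41.5,156.4,100.3))"
```

```text
t: 27.55
eef_pos: [644.1, 41.6, 156.2]
tcp_rot: [3.141, 0.0, 1.751]
ft_force: [-3.7, -0.3, 6.7]
opening: 0.103
grip_force: 30.0
t 27.65 pos [644.1  41.6 156.1] rot deg [1.7995e+02 2.0000e-02 1.0031e+02] F [-2.8  0.5  7.1] open 0.1 q [-0.04  0.58  1.57 -0.    0.99 -0.22]
 -> (644, 41.5, 156.4, 100.3) shift [-0.001 -0.002 -0.005] turn units 0.0
```

View pics/both6.png

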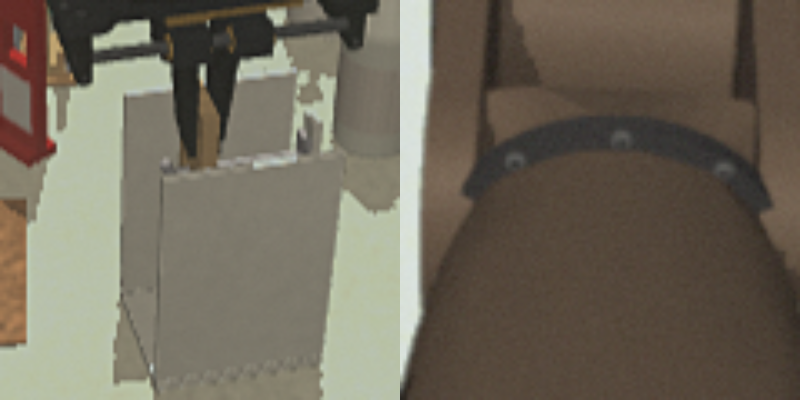

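The panel sits behind the hook tip (tip at (167,165), panel at (205,130)), and the upward force shows the hook carries it. Letting go with a small opening, then straight up.

```bash
python3 -m inch '[[[0,0,0],0,0.7],[[0,0,0],0,0.6],[[0,0,0],0,0.5],[[0,0,0],0,0.4],[[0,0,0],0,0.3],[[0,0,0],0,0.3],[[0,0,0],0,0.3],[[0,0,0],0,0.3],[[0,0,0],0,0.3],[[0,0,0],0,0.3]]'
python3 -m inch '[[[0,0,-0.05],0,0.3],[[0,0,-0.1],0,0.3],[[0,0,-0.2],0,0.3],[[0,0,-0.3],0,0.3],[[0,0,-0.4],0,0.3],[[0,0,-0.4],0,0.3],[[0,0,-0.3],0,0.3],[[0,0,-0.1],0,0.3],[[0,0,0],0,0.3],[[0,0,0],0,0.3]]'
python3 -c "
from h import *
q=eyes.read_camera('side');save(q,'side7.png',(190,310,300,420),4)
print([(round(d['score'],2),np.round(d['centre'],1)) for d in eyes.spot_point('panel_eye',q)[:3]],proj(q,(644,41.5,140)))
go((494,-321.5,270,31),(494,-321.5,84,-4))"
```

```text
t: 28.9
eef_pos: [644.0, 41.6, 155.2]
tcp_rot: [-3.142, 0.0, 1.751]
ft_force: [0.6, -0.8, 0.4]
opening: 0.347
grip_force: 0.0
t: 30.15
eef_pos: [643.8, 41.6, 265.6]
tcp_rot: [-3.141, -0.0, 1.751]
ft_force: [0.5, -0.1, 0.2]
opening: 0.348
grip_force: 0.0
[(0.9, array([151.5, 311.1])), (0.79, array([238.5, 360.1])), (0.77, array([194.9, 306.2]))] [np.float64(239.0990009630966), np.float64(358.4008500450351)]
t 30.25 pos [643.9  41.6 265.5] rot deg [-1.7994e+02 -1.0000e-02  1.0031e+02] F [0.1 0.3 0. ] open 0.349 q [-0.04  0.48  1.44 -0.    1.23 -0.22]
 -> (494, -321.5, 270, 31) shift [-5.508 -3.54  -0.075] turn units 13.86
 -> (494, -321.5, 84, -4) shift [0.  0.  3.1] turn units 7.0
```

View pics/side7.png

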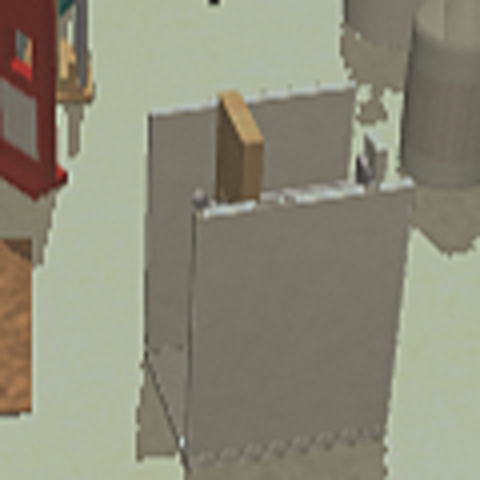

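The crop shows the panel hanging upright on the hook, seen at (240,150). Ten pictures are viewed, so from here I measure the selector numerically.

```bash
python3 - <<'E'
from h import *
np.set_printoptions(precision=1,suppress=True)
for p in (np.load("pics/top.npy",allow_pickle=True).item(),np.load("pics/side.npy",allow_pickle=True).item()):
    for k in("selector_grip","selector"):
        print(k,[(round(d["score"],2),np.round(d["centre"],1)) for d in (eyes.spot_point(k,eyes.read_camera("top")))[:1]]) if 0 else 0
    g=p["pixels"].astype(int).sum(2)
    r0,c0=map(int,proj(p,(494,-322,95)))
    w=g[r0-22:r0+16,c0-16:c0+16]
    # bright pixels surrounded by black disc
    yy,xx=np.mgrid[r0-22:r0+16,c0-16:c0+16]
    dc=np.array(proj(p,(493.5,-322,81)))
    W=np.array([[pix2z(p,(a,b),111)[:2] for b in range(c0-16,c0+16)] for a in range(r0-22,r0+16)])
    m=(w>270)&(np.linalg.norm(W-[493.5,-322],axis=2)<27)
    X=W[m];n,l,st,ce=cv2.connectedComponentsWithStats(m.astype(np.uint8))
    for i in range(1,n):
        X=W[l==i]
        if len(X)<4: continue
        q=X-X.mean(0);v=np.linalg.svd(q)[2][0];v*=np.sign(v[1])
        print(len(X),X.mean(0),"yaw",np.degrees(np.arctan2(v[1],v[0])),"ext",np.ptp(q@v))
    for rr in range(r0-22,r0+16): print(rr,' '.join("%3d"%x for x in g[rr,c0-16:c0+16]//3))
E
```

```text
50 [ 511.3 -328.9] yaw 54.89730411753121 ext 34.18068979107569
26 [ 494.5 -308.7] yaw 84.95120731623415 ext 24.847066030887405
16 [ 472.8 -332.7] yaw 141.26974450366052 ext 14.13693696907647
252 150 118  91  92  92  89  90  91  90  92  91  89  91  89  88  86  91  91  88  89  91  92  90  89  91  91  94  93  91  89  90  92
253 148 115  94  91  90  91  91  92  92  90  92  90  92  90  90  91  89  92  90  91  92  88  90  89  89  91  90  92  95  90  92  91
254 144 110  91  90  90  87  94  91  91  88  90  92  89  90  90  87  91  90  88  89  89  89  89  91  89  92  92  96 114 112 104  93
255 126 100  86  89  91  90  92  93  91  88  87  89  92  94  89  94  95  92  91  91  88  93  89  88  90  87  87 105 139 147 125  98
256  94  91  89  88  89  92  88  87  92  89  91  89  90  88  91  90  87  91  88  91  92  90  92  89  84  88  83  96 136 140 125  96
257  86  88  89  89  92  90  90  88  87  88  90  89  92  91  90  90  89  95  94  91  93  87  90  92  90  86  90  90 109 118 103  90
258  91  87  93  90  87  91  87  89  88  86  92  88  88  90  88  89  91  91  87  86  93  88  91  91  93  90  88  90  
[... 8486 characters left out ...]
  57  57  55  54  55  56  56  57  54  56
424  23  49  53  54  52  52  53  55  52  53  49  37  37  39  41  39  39  37  41  37  35  40  58  56  57  56  54  55  57  55  56  56
425  41  45  50  52  55  53  55  53  52  52  52  35  39  39  39  38  39  38  38  38  35  42  57  56  56  54  53  56  57  56  57  55
426  49  41  53  52  50  52  52  51  53  54  56  34  38  38  38  41  39  40  39  35  35  48  56  53  56  55  58  56  56  57  57  56
427 105  29  51  53  51  53  54  52  53  52  57  36  38  40  39  38  41  36  35  35  34  49  60  56  54  55  55  56  56  56  54  59
428 164  20  40  53  54  53  52  53  53  56  54  36  35  36  38  38  39  38  38  37  35  51  56  55  54  55  56  57  55  56  58  54
```

```bash
python3 -m inch '[[[-0.25,-0.16,0],0,0.3],[[-0.6,-0.38,0],0,0],[[-0.7,-0.45,0],0,-0.3],[[-0.7,-0.45,0],0,-0.3],[[-0.7,-0.45,0],0,-0.3],[[-0.7,-0.45,0],0,-0.3],[[-0.7,-0.45,0],0,-0.3],[[-0.65,-0.42,0],0,-0.3],[[-0.4,-0.25,0],0,-0.3],[[-0.1,-0.08,0],0,-0.3]]'
python3 -c "
from h import *
go((494,-322,130,85),(494,-322,87,85))"
```

```text
t: 31.5
eef_pos: [492.6, -322.9, 266.0]
tcp_rot: [-3.141, -0.0, 1.748]
ft_force: [-0.3, 0.9, -1.2]
opening: 0.65
grip_force: 0.0
t 31.5 pos [ 492.6 -322.9  266. ] rot deg [-1.7998e+02 -1.0000e-02  1.0017e+02] F [-0.3  0.9 -1.2] open 0.65 q [-0.69  0.39  1.58 -0.    1.17 -0.87]
 -> (494, -322, 130, 85) shift [0.01  0.025 2.267] turn units 3.03
 -> (494, -322, 87, 85) shift [0.    0.    0.717] turn units -0.0
```

```bash
python3 -m inch '[[[0.01,0.02,0.3],1,-0.3],[[0,0,0.5],1,-0.3],[[0,0,0.5],1,-0.3],[[0,0,0.5],0,-0.3],[[0,0,0.45],0,-0.3],[[0,0,0.3],0,-0.3],[[0,0,0.25],0,-0.3],[[0,0,0.1],0,-0.3],[[0,0,0.07],0,-0.3],[[0,0,0],0,-0.3]]'
python3 -m inch '[[[0,0,0],0,0.2],[[0,0,0],0,0.5],[[0,0,0],0,0.7],[[0,0,0],0,1],[[0,0,0],0,1],[[0,0,0],0,1],[[0,0,0],0,1],[[0,0,0],0,1],[[0,0,0],0,1],[[0,0,0],0,1]]'
python3 -c "
from h import *
go((494,-322,87,31.2)); print(env.state()['moment'])"
```

```text
t: 32.75
eef_pos: [495.3, -320.3, 88.3]
tcp_rot: [3.141, 0.0, 1.489]
ft_force: [0.7, 0.1, -0.5]
opening: 0.651
grip_force: 0.0
t: 34.0
eef_pos: [493.5, -320.1, 88.1]
tcp_rot: [-3.138, -0.001, 1.489]
ft_force: [-10.1, -2.3, 5.8]
opening: 0.144
grip_force: 30.0
t 34.0 pos [ 493.5 -320.1   88.1] rot deg [-1.7981e+02 -4.0000e-02  8.5320e+01] F [-10.1  -2.3   5.8] open 0.144 q [-0.69  0.59  1.77 -0.    0.78 -0.6 ]
 -> (494, -322, 87, 31.2) shift [-0.031  0.011  0.018] turn units 10.82
[-0.25502111  1.76392085  0.02611175]
```

```bash
python3 -m inch '[[[-0.02,-0.025,0],0.3,1],[[0,0,0],0.6,1],[[0,0,0],0.6,1],[[0,0,0],0.6,1],[[0,0,0],0.6,1],[[0,0,0],0.6,1],[[0,0,0],0.6,1],[[0,0,0],0.6,1],[[0,0,0],0.6,1],[[0,0,0],0.6,1]]'
python3 -m inch '[[[0,0,0],0.6,1],[[0,0,0],0.6,1],[[0,0,0],0.6,1],[[0,0,0],0.6,1],[[0,0,0],0.6,1],[[0,0,0],0.6,1],[[0,0,0],0.6,1],[[0,0,0],0.6,1],[[0,0,0],0.3,1],[[0,0,0],0,1]]'
python3 -c "
from h import *
go((494,-322,87,31.2)); print(env.state()['moment'])"
```

```text
t: 35.25
eef_pos: [493.9, -320.5, 88.1]
tcp_rot: [-3.141, -0.001, 0.99]
ft_force: [2.2, 6.3, 1.2]
opening: 0.143
grip_force: 30.0
t: 36.5
eef_pos: [494.3, -320.9, 88.1]
tcp_rot: [3.141, -0.001, 0.546]
ft_force: [4.9, 4.0, -0.3]
opening: 0.146
grip_force: 30.0
t 36.5 pos [ 494.3 -320.9   88.1] rot deg [ 1.7998e+02 -7.0000e-02  3.1270e+01] F [ 4.9  4.  -0.3] open 0.146 q [-0.69  0.59  1.77  0.    0.78  0.34]
 -> (494, -322, 87, 31.2) shift [-0.013  0.014  0.018] turn units 0.01
[ 0.73299509 -0.87347615 -0.05005717]
```

```bash
python3 -m inch '[[[0,0,0],0,0.5],[[0,0,0],0,0.2],[[0,0,0],0,-0.1],[[0,0,0],0,-0.1],[[0,0,0],0,-0.1],[[0,0,0],0,-0.1],[[0,0,-0.2],0,-0.1],[[0,0,-0.3],0,-0.1],[[0,0,-0.4],0,-0.1],[[0,0,-0.4],0,-0.1]]'
python3 -m inch '[[[-0.2,0.2,-0.4],0,-0.1],[[-0.4,0.4,-0.3],0,-0.1],[[-0.5,0.5,0],0,-0.1],[[-0.5,0.5,0],0,-0.1],[[-0.4,0.5,0],0,-0.1],[[-0.2,0.5,0],0,-0.1],[[0,0.5,0],0,-0.1],[[0,0.3,0],0,-0.1],[[0,0.1,0],0,-0.1],[[0,0,0],0,-0.1]]'
python3 - <<'E'
from h import *
np.set_printoptions(precision=1,suppress=True)
go((400,-400,220,31))
for n in("side","top"):
    p=eyes.read_camera(n)
    for k,z in(("pointer",73),("big_mark",70),("selector_grip",99),("panel_eye",140)):
        print(n,k,[(round(d["score"],2),np.round(d["centre"],1),pix2z(p,d["centre"],z)[:2]) for d in eyes.spot_point(k,p)[:3]])
    g=p["pixels"].astype(int).sum(2)/3;r0,c0=map(int,proj(p,(494,-322,111)))
    R=range(r0-25,r0+25);C=range(c0-30,c0+30)
    W=np.array([[pix2z(p,(a,b),111)[:2] for b in C] for a in R])
    m=((g[r0-25:r0+25,c0-30:c0+30]>85)&(np.linalg.norm(W-[494,-321],axis=2)<25)).astype(np.uint8)
    k,l,st,ce=cv2.connectedComponentsWithStats(m)
    for i in range(1,k):
        X=W[l==i]
        if len(X)<6: continue
        q=X-X.mean(0);s,v=np.linalg.svd(q,full_matrices=False)[1:];v=v[0]
        print("  line?",len(X),X.mean(0),"yaw",np.degrees(np.arctan2(v[1],v[0])),"ext",np.ptp(q@v),s)
E
```

```text
t: 37.75
eef_pos: [493.6, -321.3, 167.6]
tcp_rot: [3.141, -0.0, 0.546]
ft_force: [1.1, 0.5, 0.1]
opening: 0.554
grip_force: 0.0
t: 39.0
eef_pos: [489.8, -569.1, 208.3]
tcp_rot: [-3.142, 0.0, 0.546]
ft_force: [0.0, 0.5, -0.5]
opening: 0.555
grip_force: 0.0
t 39.0 pos [ 489.8 -569.1  208.3] rot deg [-180.     0.    31.3] F [ 0.   0.5 -0.5] open 0.555 q [-0.9  0.7  1.2 -0.   1.2  0.1]
 -> (400, -400, 220, 31) shift [ 0.2 -3.2 -0.2] turn units 0.06
side pointer []
side big_mark []
side selector_grip []
side panel_eye [(0.85, array([239.5, 359. ]), array([645.1,  40.1])), (0.68, array([152.7, 308.5]), array([552.1, 406.7])), (0.67, array([198.7, 304.5]), array([538.3, 193.9]))]
top pointer [(0.88, array([249.3, 499.4]), array([ 545.5, -286.7]))]
top big_mark [(0.62, array([253.8, 505.2]), array([ 537. , -298.9])), (0.42, array([190.6, 334.7]), array([663.9,  43.3])), (0.42, array([283.6, 185. ]), array([471.8, 339. ]))]
top selector_grip [(0.64, array([276.7, 523.3]), array([ 488.7, -321.4]))]
top panel_eye [(0.65, array([236.9, 119.6]), array([553. , 446.9]))]
  line? 115 [ 501.8 -335.4] yaw -149.3517437380283 ext 46.419895905315244 [138.2  47.6]
  line? 30 [ 504.4 -315.6] yaw -148.1978973056473 ext 23.791895166941828 [38.4  7.2]
```

The pointer line is at 31.8° and the big mark at 31.2°. The panel's eye reads (645,40), on the hook, and the arm is clear with zero force. Handing in.

```bash
python3 -c "
from cell import env
print(env.job_done())"
```

```text
the job is handed in; nothing more can be done
None
```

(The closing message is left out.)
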